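# Bayonet the rinse-water filter cartridge tight into its pot

### The arm

A 6-joint arm with a two-finger parallel gripper is mounted at the origin on a cart in front of the work surface, level with it; the furniture and walls round the work are solid. World frame = base frame: x ahead of the robot, y to its left, z up, the work surface at z = 0. Lengths are in mm, angles in rad, forces in N, time in s.
With the tool pointing down it reaches from about 350 to 950 mm from the base axis. Payload 17.4 kg.
Tool frame: the origin (TCP) lies between the finger pads; the fingertips stand 22 mm ahead of it and the grasp point (between the pads) lies 3 mm ahead of it (arm.tcp_to_tips is the distance from the TCP to the fingertips, in mm); z points along the fingers, y is the line along which they close (so a half turn about z gives the same grasp; the last joint's range is limited). The gripper opens to 93 mm and grips with 3 to 60 N. Pads are 15 mm wide; open, the fingers measure 128 mm over their backs; the gripper's body (75 mm by 188 mm) begins 65 mm behind the grasp point.
Start: joints at [-1.266, 0.116, 1.442, -0, 1.584, -0.038], TCP at [226.876, -635.736, 240.646] pointing down, gripper open.
Joint ranges: [-2.83, 2.83], [-0.83, 2.19], [0.07, 2.5], [-1.14, 4.28], [0.01, 3], [-2.97, 2.97]. Speed limits (rad/s): [1.89, 1.89, 2.22, 3.14, 3.14, 3.14].

### API

Orientations are given as a rotation vector (axis times angle).
In Python, from workcell import arm, vision gives the robot as it stands.
- The arm moves only by the shell command python3 -m jog 'ROWS'. ROWS is JSON, a list of rows, each a list of 7 numbers: the gripper's target within -1 to 1 (shut at 1, half-way at 0, fully open at -1), then the shift along the tool's x, y, z in m, then the turn, a rotation vector about the tool's x, y, z in rad. A call has 1 to 8 rows; each row shifts and turns the commanded pose from where the row before left it, along the tool's axes as they then stand; what a row does not reach is not made up. A row lasts 1/8 s, in which the tool goes at most 62.5 mm and 10.7 degrees, less where a joint would pass 70% of its speed; a pose out of reach is approached as far as the arm can. A call with a gripper value outside its range is refused whole. The fingers move at their own pace and stop on an object; the grip force is fixed at half the most. Time passes only in rows, so rows that do not move let the fingers close. It gives the time, the measured TCP pose, the force, the opening and the grip force at its end, in the units of the state.
- arm.observe(): the state, without advancing time (a new reading comes with each control period).
- vision.get_image(name): name is "scene" or "top" or "wrist"; returns the picture (480x640x3 uint8, red, green, blue); there is no depth.
- vision.calibration(name): a dict with "fov_y" (degrees; the focal length in pixels is half the picture's height over the tangent of half this angle, whatever the lens; pixels are square), "cx", "cy" (the principal point, pixels), "camera_from_world" (4x4, takes a point from world to camera coordinates); the wrist camera has in their place "tool_from_camera" (4x4, takes a point from camera to tool coordinates, whose origin is the TCP and whose axes are the flange's). Camera axes: x right, y down, z forward; pixel columns grow to the right and rows downward; lengths in mm; the calibration is good to about 2 mm. The wrist camera is an equidistant fisheye: a pixel r from the principal point sees the ray r / f radians off the axis. A picture is of the moment at which its call begins: read the wrist's pose just before it. calibration takes no time and is no camera call.
- arm.close_job(): hands the job in; it is judged then, once.
The state is a dict: "clock": time; "joint_pos": joint angles; "joint_velocities": joint speeds; "joint_torque": joint torques, N m; "tcp_pos": TCP position; "ee_rot": TCP orientation; "contact_force": force on the tool from outside, world axes, zero at the start; "moment": the same for the moment, N m; "grip_width": finger opening in mm; "gripper_force": force on a finger pad.
Only numpy, scipy, OpenCV 4.12 (cv2) and the standard library are available. Lean on these libraries where they do the work, as an engineer would, in place of code of your own. Each camera call takes 0.05 s, during which the arm holds its last target. There are 200 camera calls.

### The job

Fit the blue filter cartridge into the grey filter pot on the analyser deck: lower it upright with its two side lugs through the gaps in the pot's mouth until it sits on the seal, then twist it clockwise by its handle until the ramps pull it snug on the seal, firm enough not to leak but without forcing it, and let go. Never lean hard on the pot, and leave the other things on the deck where they are.

Things in the scene. Friction and masses are not known exactly. Their poses are not given: they have to be found in the camera images.
- filter_pot: Grey filter pot fixed to the deck: 104 mm square foot, round body 82 mm across, 78 mm high; origin under its centre, z up. Inside its mouth a steel lip ring (bore 51 mm) has two gaps 13 mm wide, at its +x and -x sides, each with a yellow mark on the rim. Thin white pipes leave it along +y and -y (73 mm out, under 45 mm high).
- filter_cartridge: Loose filter cartridge, 0.11-0.22 kg, standing upright on the deck; origin under its centre, z up. White barrel 42 mm across (48 mm from z=36 mm up), two round steel lugs 7 mm thick on its x axis at z=44 mm, out to 31 mm from its axis, blue flange 69 mm across at z=62-68 mm with yellow marks over the lugs. Held askew, one lug bites before the other.
- pot_mouth (a point): Centre of the pot's mouth at rim height; axes as the pot's. Under the lip, clockwise (from above) of each gap, a ramp begins 8.3 mm below the rim and falls 5.1 mm per rad to a dead stop 1.5 rad from the gap. Below is a stiff springy seal, its height hidden and 1.8 mm more or less from pot to pot: a cartridge sits on it with its origin 18.2-21.8 mm above the pot's.
- cartridge_handle (a point): Centre of the blue handle bar, 83 mm over the cartridge's origin: 58 mm long along its x, 13 mm thick, 30 mm high. Turned clockwise from the gaps it runs free, then at 0.4-1.2 rad the lugs bite, draw it down (taking a light push off the hand) and squeeze the seal by about 10 N per 0.1 rad. Snug is 20 N (10 leaks, 30 crushes the seal, 45 on the lips damages them); it stays when let go.
- petri_dish: clear covered dish, 62 mm across, 14 mm high; bystander
- amber_bottle_3: amber wedge-shaped reagent bottle, 33x56x94 mm; bystander
- tip_box: turquoise box of white pipette tips, 69x118x66 mm; bystander
- marker_pen: white and blue marker pen lying on the deck, 132 mm long, 14 mm high; bystander
- cap_opener: blue moulded cap opener lying on the deck, 90 mm long, 12 mm high; bystander
- wash_bottle: small white bottle with a blue screw cap, 40 mm across, 76 mm high; bystander
Mind the look-alikes: they are no part of the job. Of the things that look like the filter_cartridge, the middle-sized one is meant.

How it is judged (in metres and radians):
On the way, in this order (a step that is already met when the one before it is completed fails the run):
1. the cartridge is lifted off the deck, above the pot's height (height (world z) of filter_cartridge above 0.08 m), for 0.1 s.
2. the cartridge is down in the pot, upright, its lugs through the gaps of the mouth (z of filter_cartridge in the frame of filter_pot below 0.0235 m and horizontal distance between filter_cartridge and filter_pot below 0.004 m and angle between the x axis of filter_cartridge and the x axis of filter_pot, either way round below 0.25 rad and angle between filter_cartridge's own z axis and vertical below 0.1 rad), for 0.1 s.
At the end, for the whole second after the job is handed in: the cartridge sits upright (within 0.06 rad) and central (within 3 mm) in the pot, its origin 14 to 22.5 mm above the pot's, turned more than 0.3 rad from the gaps, drawn down so that it and the pot's lips press on each other with 10 to 30 N, and at rest with nothing holding it (contact force between filter_cartridge and filter_pot between 10 and 30 N and z of filter_cartridge in the frame of filter_pot between 0.014 and 0.0225 m and horizontal distance between filter_cartridge and filter_pot below 0.003 m and angle between filter_cartridge's own z axis and vertical below 0.06 rad and angle between the x axis of filter_cartridge and the x axis of filter_pot, either way round above 0.3 rad and linear speed of filter_cartridge below 0.01 m/s and angular speed of filter_cartridge below 0.1 rad/s); the robot touches nothing.
It fails at once if the cartridge is forced: it and the pot press on each other with more than 45 N (contact force between filter_cartridge and filter_pot above 45 N).
It fails at once if another thing on the deck is moved by more than 15 mm (distance of any of petri_dish, amber_bottle_3, tip_box, marker_pen, cap_opener, wash_bottle from where it was at the start of the episode above 0.015 m).
It also fails if it takes over 64 s, if anything falls off the work surface, if the arm or the gripper's body presses on something with over 40 N, if the wrist force passes 120 N, or if a joint passes its speed limit or range.

## Working session

There is one attempt and no reset: what is moved stays moved. The work goes in short steps, Python scripts to look and compute and a shell command to move; the robot and the scene stay as the last step left them, time stands still between calls to the robot, and variables do not carry over. Pictures are saved under pics/ and viewed, at most 10 in all, crops included, and the job is handed in when it is done.

```bash
mkdir -p pics; cat > h.py <<'E'
import numpy as np, cv2
from scipy.spatial.transform import Rotation as R
from workcell import arm, vision
def snap(n,f):
    s=arm.observe(); im=vision.get_image(n); cv2.imwrite('pics/'+f,im[:,:,::-1]); return s,im
def ray(n,px,s=None):
    c=vision.calibration(n); u,v=px[0]-c['cx'],px[1]-c['cy']; f=240/np.tan(np.radians(c['fov_y'])/2)
    if n=='wrist':
        r=np.hypot(u,v); a=r/f; d=np.array([np.sin(a)*u/max(r,1e-9),np.sin(a)*v/max(r,1e-9),np.cos(a)])
        T=np.array(c['tool_from_camera']); W=R.from_rotvec(s['ee_rot']).as_matrix()
        return W@T[:3,3]+np.array(s['tcp_pos']), W@T[:3,:3]@d
    M=np.array(c['camera_from_world']); d=np.array([u/f,v/f,1]); return -M[:3,:3].T@M[:3,3], M[:3,:3].T@d
def onz(n,px,z,s=None):
    o,d=ray(n,px,s); return o+d*(z-o[2])/d[2]
def proj(n,p,s=None):
    c=vision.calibration(n); f=240/np.tan(np.radians(c['fov_y'])/2); p=np.array(p,float)
    if n=='wrist':
        T=np.array(c['tool_from_camera']); W=R.from_rotvec(s['ee_rot']).as_matrix()
        q=T[:3,:3].T@(W.T@(p-np.array(s['tcp_pos']))-T[:3,3]); r=np.hypot(q[0],q[1]); a=np.arctan2(r,q[2])
        return np.array([c['cx'],c['cy']])+f*a*q[:2]/r
    M=np.array(c['camera_from_world']); q=M[:3,:3]@p+M[:3,3]; return np.array([c['cx'],c['cy']])+f*q[:2]/q[2]
E
python3 - <<'E'
from h import *
for n in('top','scene'): snap(n,n+'1.png'); print(n,vision.calibration(n))
print(vision.calibration('wrist')); print(arm.observe())
E
```

```text
top {'fov_y': 57.90241784557799, 'cx': 323.78009337637616, 'cy': 235.97405462717927, 'camera_from_world': array([[-1.93509894e-02, -9.99776025e-01, -8.56971611e-03,
        -6.75064431e+01],
       [-9.88630431e-01,  2.04122125e-02, -1.48973866e-01,
         6.14243936e+02],
       [ 1.49115427e-01,  5.58949043e-03, -9.88803998e-01,
         8.60223606e+02],
       [ 0.00000000e+00,  0.00000000e+00,  0.00000000e+00,
         1.00000000e+00]])}
scene {'fov_y': 54.22053405595311, 'cx': 323.2641169326539, 'cy': 236.31580358969427, 'camera_from_world': array([[-6.93896485e-01, -7.20074755e-01,  1.27360579e-04,
         3.54282930e+02],
       [-5.07143081e-01,  4.88580349e-01, -7.09996576e-01,
         3.83460675e+02],
       [ 5.11188384e-01, -4.92728718e-01, -7.04205116e-01,
         6.83235448e+02],
       [ 0.00000000e+00,  0.00000000e+00,  0.00000000e+00,
         1.00000000e+00]])}
{'fov_y': 65.70646984690485, 'cx': 321.4474313432799, 'cy': 242.4388023132419, 'tool_from_camera': array([[ 1.03688035e-04, -9.69959405e-01, -2.43266814e-01,
         6.65426373e+01],
       [ 9.99999993
[... 244 characters left out ...]
k': 0.1, 'joint_pos': array([-1.26585008e+00,  1.16431772e-01,  1.44220179e+00, -1.10805718e-06,
        1.58399198e+00, -3.78063676e-02]), 'joint_velocities': array([ 0.00078105, -0.00154143, -0.00263049, -0.00079056, -0.00049447,
       -0.00085974]), 'joint_torque': array([ 2.48813172e-03, -7.22890806e+01, -6.23868370e+01,  7.82401976e-02,
        2.28034216e-02, -9.64198944e-05]), 'tcp_pos': array([ 226.79356012, -635.58856582,  239.98114021]), 'ee_rot': array([-3.09456288e+00, -5.35588406e-01,  2.17720271e-04]), 'contact_force': array([-0.47208036, -0.1492996 , -0.37760872]), 'moment': array([-0.01272798, -0.00107338,  0.03799965]), 'gripper_force': 0.0, 'grip_width': 92.78028004508435}
```

View pics/top1.png

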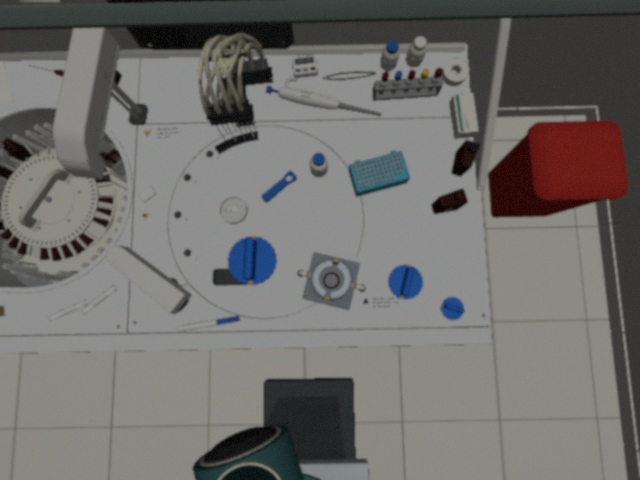

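View pics/scene1.png

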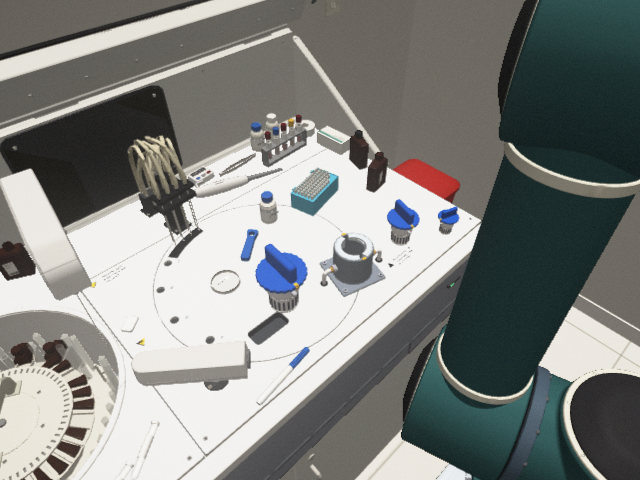

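The top view shows the middle cartridge at (405,282), with its handle nearly vertical in the image. The bigger look-alike is at (252,260) and the smaller at (452,308). The pot is at (331,280), with yellow rim marks near (336,260) and (325,300).

```bash
python3 - <<'E'
from h import *
for n,fl in (('top','top1.png'),('scene','scene1.png')):
    im=cv2.imread('pics/'+fl); hsv=cv2.cvtColor(im,cv2.COLOR_BGR2HSV)
    m=cv2.inRange(hsv,(105,120,60),(125,255,255)); k,l,st,c=cv2.connectedComponentsWithStats(m)
    for i in range(1,k):
        if st[i,4]>150: print(n,'blue',st[i],c[i],onz(n,c[i],68).round(1),onz(n,c[i],80).round(1))
    y=cv2.inRange(hsv,(15,90,90),(32,255,255)); k,l,st,c=cv2.connectedComponentsWithStats(y)
    for i in range(1,k):
        if st[i,4]>3 : print(n,'yel',st[i,4],c[i].round(1),onz(n,c[i],78).round(1),onz(n,c[i],68).round(1))
print(onz('top',(331,280),78), onz('top',(331,280),40))
big=cv2.resize(cv2.imread('pics/top1.png')[240:320,290:430],None,fx=5,fy=5,interpolation=cv2.INTER_CUBIC); cv2.imwrite('pics/c1.png',big)
E
```

```text
top blue [263 178  26  23 199] [274.66834171 189.55276382] [708.7  19.9  68. ] [705.6  18.5  80. ]
top blue [ 229  238   47   46 1729] [251.40254482 260.35916715] [562.6  67.4  68. ] [561.4  65.3  80. ]
top blue [389 266  33  33 832] [405.234375   281.48798077] [ 513.9 -241.1   68. ] [ 513.4 -239.    80. ]
top blue [442 298  22  21 354] [452.29943503 308.0819209 ] [ 459.7 -331.7   68. ] [ 459.9 -328.3   80. ]
top yel 31 [425.2  72.1] [ 956.4 -302.8   78. ] [ 962.  -305.3   68. ]
top yel 16 [146.9 131.6] [836.7 286.5  78. ] [840.9 290.8  68. ]
top yel 9 [146.  215.7] [657.1 280.9  78. ] [659.2 285.1  68. ]
top yel 10 [335.5 259.8] [ 559.3 -102.4   78. ] [ 560.3 -102.6   68. ]
top yel 11 [250.1 282.4] [517.9  68.   78. ] [518.3  69.8  68. ]
top yel 10 [326.5 298. ] [484.2 -82.9  78. ] [484.3 -82.9  68. ]
scene blue [387 200  32  29 587] [402.30494037 216.02555366] [ 514.5 -242.1   68. ] [ 507.1 -230.8   80. ]
scene blue [438 207  21  17 243] [448.75308642 215.61728395] [ 445.4 -315.8   68. ] [ 439.1 -303.2   80. ]
scene blue [241 230  17  28 215] [248.28837209 244.43255814] [677.7  51.4  68. ] [667.5  57.5  80. ]
scene blue [ 256  244   51   49 1548] [280.04844961 270.67248062] [578.6  50.5  68. ] [570.1  56.7  80. ]
scene yel 38 [290.6 122.2] [ 958.9 -309.1   78. ] [ 971.7 -319.7   68. ]
scene yel 6 [412.2 226. ] [ 474.3 -223.3   78. ] [ 480.  -232.6   68. ]
scene yel 6 [343.5 233.7] [ 558.  -103.5   78. ] [ 564.9 -111.    68. ]
scene yel 5 [374.4 251.2] [ 480.8 -112.1   78. ] [ 486.6 -119.7   68. ]
scene yel 11 [363.9 258.2] [482.5 -83.2  78. ] [488.3 -90.4  68. ]
scene yel 10 [331.7 268.8] [506.6 -18.5  78. ] [512.7 -24.8  68. ]
scene yel 17 [ 93.1 284.2] [786.6 326.9  78. ] [796.9 325.7  68. ]
scene yel 20 [296.2 285.4] [523.1  57.5  78. ] [529.5  52.4  68. ]
scene yel 22 [141.7 341.6] [611.9 323.   78. ] [619.6 321.8  68. ]
[519.36503137 -92.55817973  78.        ] [521.19936112 -92.89793033  40.        ]
```

View pics/c1.png

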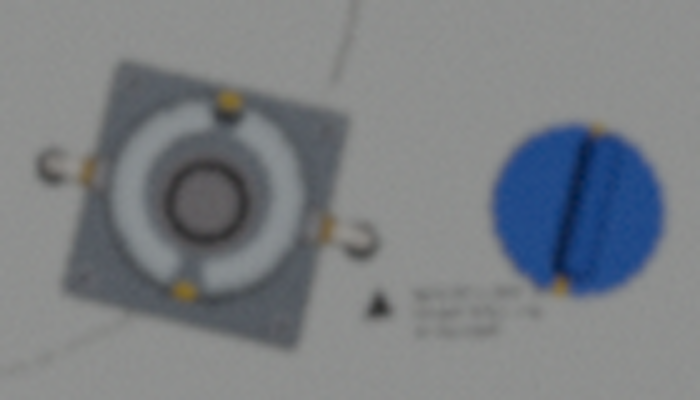

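The crop shows the pot's gap marks at top-image (336,261) and (327,298), and the cartridge's flange marks at about (410,266) and (402,297). Pot centre is about (522,-93) with its axis at -0.25 rad. The cartridge is about (514,-241). I'll move above the cartridge and turn about +2.55 rad, which keeps joint 6 in range for the twist.

```bash
J="python3 -m jog"
python3 -m jog '[[-1,0.0504,-0.0345,0,0,0,0],[-1,0.0504,-0.0345,0,0,0,0],[-1,0.0504,-0.0345,0,0,0,0],[-1,0.0504,-0.0345,0,0,0,0],[-1,0.0504,-0.0345,0,0,0,0],[-1,0.0504,-0.0345,0,0,0,0],[-1,0.0504,-0.0345,0,0,0,0],[-1,0.0504,-0.0345,0,0,0,0]]'
python3 -m jog '[[-1,0,0,0,0,0,-0.18],[-1,0,0,0,0,0,-0.18],[-1,0,0,0,0,0,-0.18],[-1,0,0,0,0,0,-0.18],[-1,0,0,0,0,0,-0.18],[-1,0,0,0,0,0,-0.18],[-1,0,0,0,0,0,-0.18],[-1,0,0,0,0,0,-0.18]]'
python3 -m jog '[[-1,0,0,0,0,0,-0.18],[-1,0,0,0,0,0,-0.18],[-1,0,0,0,0,0,-0.18],[-1,0,0,0,0,0,-0.18],[-1,0,0,0,0,0,-0.18],[-1,0,0,0,0,0,-0.18],[-1,0,0,0,0,0,0],[-1,0,0,0,0,0,0]]'
python3 - <<'E'
from h import *
s,im=snap('wrist','w1.png'); print(s['joint_pos'],s['tcp_pos'],R.from_rotvec(s['ee_rot']).as_matrix())
E
```

```text
clock: 1.1
tcp_pos: [514.6, -238.4, 240.6]
ee_rot: [3.096, 0.536, 0.0]
contact_force: [-0.3, -0.7, -0.1]
grip_width: 93.4
gripper_force: 0.0
clock: 2.1
tcp_pos: [513.7, -240.2, 240.3]
ee_rot: [-1.966, -2.449, 0.0]
contact_force: [-0.7, -1.0, 0.5]
grip_width: 92.5
gripper_force: 0.0
clock: 3.1
tcp_pos: [513.8, -240.3, 240.5]
ee_rot: [-0.443, -3.11, -0.0]
contact_force: [0.4, 0.6, -0.4]
grip_width: 93.0
gripper_force: 0.0
[-4.82398242e-01 -1.19101025e-01  1.67670221e+00  1.71989864e-05
  1.58430890e+00 -1.77013148e+00] [ 513.78277169 -240.25876268  240.47822574] [[-9.60204451e-01  2.79297939e-01 -2.73231553e-04]
 [ 2.79297903e-01  9.60204486e-01  1.62493928e-04]
 [ 3.07742382e-04  7.97143937e-05 -9.99999949e-01]]
```

View pics/w1.png

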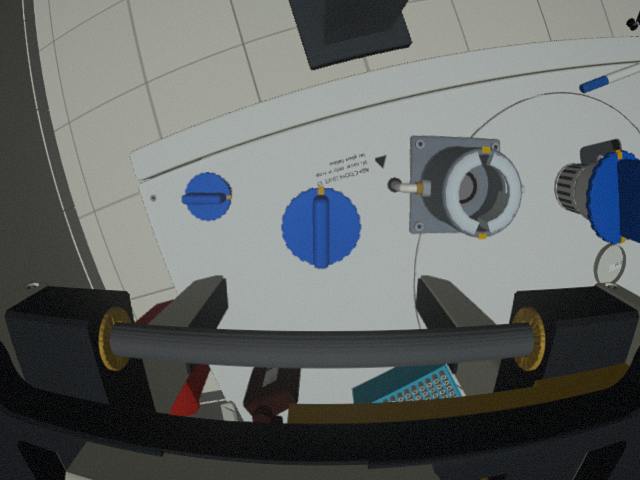

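The wrist view shows the cartridge flange at (321,226) with its mark at (320,189) and the handle vertical in the image. The pot mouth is at about (483,192), with gap marks at (486,150) and (483,236). I'll measure both in the tool frame.

```bash
cat > m.py <<'E'
from h import *
s=arm.observe(); im=cv2.imread('pics/w1.png'); hsv=cv2.cvtColor(im,cv2.COLOR_BGR2HSV)
m=cv2.inRange(hsv,(105,120,40),(125,255,255)); m=cv2.morphologyEx(m,cv2.MORPH_CLOSE,np.ones((5,5)))
k,l,st,c=cv2.connectedComponentsWithStats(m)
for i in range(1,k):
    if 280<c[i][0]<360 and st[i,4]>1000:
        ct=max(cv2.findContours((l==i).astype('u1'),0,1)[0],key=cv2.contourArea)[:,0]
        P=np.array([onz('wrist',p,66,s)[:2] for p in ct.astype(float)])
        (x,y),r=cv2.minEnclosingCircle(P.astype('f4')); print('flange',x,y,r,P.mean(0))
        A=np.c_[2*P,np.ones(len(P))]; print('fit',np.linalg.lstsq(A,(P**2).sum(1),rcond=None)[0][:2])
# handle top: contrast inside the flange
g=cv2.cvtColor(im,cv2.COLOR_BGR2GRAY)
for v in range(196,266,8): print(v,g[v,300:342])
y=cv2.inRange(hsv,(15,90,70),(32,255,255)); k,l,st,c=cv2.connectedComponentsWithStats(y)
for i in range(1,k):
    if st[i,4]>6 and 120<c[i][1]<260: print('yel',st[i,4],c[i].round(1),onz('wrist',c[i],78,s).round(1),onz('wrist',c[i],68,s).round(1))
E
python3 m.py
```

```text
flange 513.4686889648438 -241.41502380371094 36.16339111328125 [ 511.6020159  -241.00284014]
fit [ 513.32391099 -241.42978104]
196 [79 81 86 84 82 82 81 81 85 84 85 84 83 80 80 60 52 45 45 47 48 45 44 41
 46 45 63 77 86 86 79 82 88 78 80 83 79 81 84 83 84 82]
204 [82 82 79 81 84 81 84 82 84 83 80 77 73 59 69 66 78 81 84 84 80 77 83 77
 77 70 67 58 56 68 81 81 83 77 80 83 82 78 81 83 81 82]
212 [83 84 84 84 79 83 84 77 80 80 83 78 72 58 65 74 75 80 79 78 78 78 79 77
 77 71 69 55 61 71 83 83 80 81 83 82 82 79 82 85 79 79]
220 [77 82 84 80 78 86 81 80 83 80 83 81 71 57 66 71 72 77 79 78 82 79 78 76
 77 68 65 57 56 70 77 83 83 87 76 82 79 81 81 78 79 83]
228 [78 82 80 74 81 82 79 81 76 83 79 83 77 61 62 67 71 80 81 80 77 76 74 82
 73 71 62 59 56 67 79 77 84 81 77 79 81 83 78 82 82 78]
236 [81 77 82 78 76 82 81 78 83 78 77 81 81 58 66 66 71 78 74 79 73 79 78 79
 72 73 63 64 57 69 80 79 78 76 78 77 77 77 81 78 76 79]
244 [81 84 81 82 75 80 80 79 77 79 79 79 78 54 61 69 70 77 80 82 77 77 79 75
 75 73 67 64 58 63 79 75 80 78 78 79 74 74 80 80 81 80]
252 [77 80 80 78 79 78 83 81 78 78 76 75 75 61 62 69 70 74 76 81 76 78 76 77
 78 70 66 58 57 77 77 79 76 81 82 78 78 79 77 78 79 77]
260 [134 112  90  87 103  99  86  77  80  80  78  77  83  67  63  67  76  74
  79  76  78  79  77  75  72  72  69  60  59  68  77  78  80  78  77  77
  93  96  88  83 115 127]
yel 49 [485.8 149.4] [482.7 -82.2  78. ] [483.8 -77.6  68. ]
yel 47 [618.5 153.3] [517.6  81.5  78. ] [519.8  91.3  68. ]
yel 59 [418.9 187.6] [ 500.2 -150.9   78. ] [ 501.9 -148.6   68. ]
yel 46 [320.5 190.3] [ 480.2 -232.1   78. ] [ 481.3 -232.4   68. ]
yel 15 [228.9 196.8] [ 463.  -308.1   78. ] [ 463.4 -310.8   68. ]
yel 40 [482.1 236. ] [ 558.1 -102.    78. ] [561.6 -98.1  68. ]
yel 29 [622.5 239.4] [612.7  76.7  78. ] [618.   86.4  68. ]
```

```bash

python3 -m jog '[[-1,0,-0.0012,0.04,0,0,0],[-1,0,0,0.04,0,0,0],[-1,0,0,0.04,0,0,0],[-1,0,0,0.02,0,0,0],[-1,0,0,0.0065,0,0,0],[-1,0,0,0,0,0,0]]'
python3 -m jog '[[1,0,0,0,0,0,0],[1,0,0,0,0,0,0],[1,0,0,0,0,0,0],[1,0,0,0,0,0,0],[1,0,0,0,0,0,0],[1,0,0,0,0,0,0],[1,0,0,0,0,0,0],[1,0,0,0,0,0,0]]'
```

```text
clock: 3.9
tcp_pos: [513.9, -241.7, 95.0]
ee_rot: [0.437, 3.11, -0.0]
contact_force: [0.0, -0.2, 0.8]
grip_width: 93.3
gripper_force: 0.0
clock: 4.9
tcp_pos: [513.5, -241.4, 94.1]
ee_rot: [-0.437, -3.111, -0.0]
contact_force: [-0.1, -0.0, -1.1]
grip_width: 17.5
gripper_force: 0.0
```

```bash

python3 -m jog '[[1,0,0,0,0,0,0],[1,0,0,0,0,0,0],[1,0,0,0,0,0,0]]'
python3 -m jog '[[1,0,0,-0.02,0,0,0],[1,0,0,-0.03,0,0,0],[1,0,0,-0.04,0,0,0],[1,0,0,-0.02,0,0,0],[1,0,0,0,0,0,0],[1,0,0,0,0,0,0]]'
python3 - <<'E'
from h import *
s,im=snap('wrist','w2.png'); np.save('w2.npy',np.r_[s['tcp_pos'],s['ee_rot']]);print(s['contact_force'],s['moment'])
E
```

```text
clock: 5.28
tcp_pos: [513.5, -241.4, 94.1]
ee_rot: [-0.436, -3.111, -0.0]
contact_force: [-0.2, -0.2, -0.8]
grip_width: 13.1
gripper_force: 30.0
clock: 6.02
tcp_pos: [513.1, -241.2, 202.7]
ee_rot: [-0.436, -3.109, -0.001]
contact_force: [-0.5, 0.9, -2.5]
grip_width: 13.1
gripper_force: 30.0
[-0.4968133   0.9355573  -2.51777525] [ 0.03003105 -0.14197044  0.00992157]
```

View pics/w2.png

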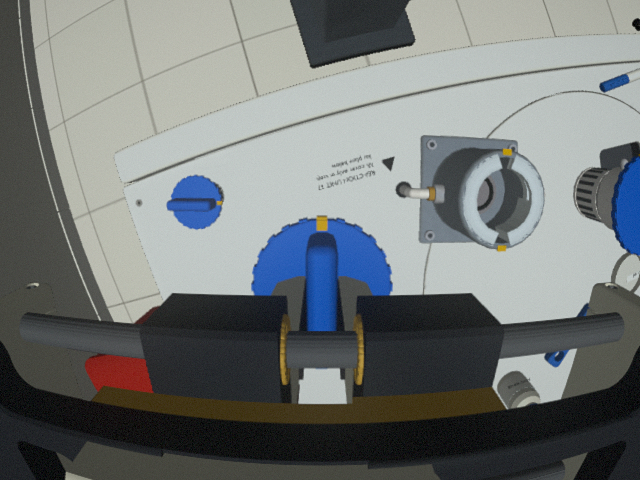

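The cartridge is held straight: handle at column 321 and flange mark at (321,223). The pot's gap marks are at (508,152) and (501,248). I'll move so the pot sits just under the camera, beside the held cartridge, to refine its position.

```bash

python3 -m jog '[[1,-0.0165,0.036,0,0,0,0],[1,-0.0165,0.036,0,0,0,0],[1,-0.0165,0.036,0,0,0,0],[1,-0.0165,0.036,0,0,0,0],[1,0,0,0,0,0,-0.026],[1,0,0,0,0,0,0],[1,0,0,0,0,0,0],[1,0,0,0,0,0,0]]'
cat > m2.py <<'E'
from h import *
import sys
s,im=snap('wrist',sys.argv[1]); im=im[:,:,::-1]; print(s['tcp_pos'],s['contact_force'])
M=R.from_rotvec(s['ee_rot']).as_matrix(); print('yaw',np.arctan2(-M[1,0],-M[0,0]),'tilt',M[:,2])
hsv=cv2.cvtColor(np.ascontiguousarray(im),cv2.COLOR_BGR2HSV)
y=cv2.inRange(hsv,(15,90,70),(32,255,255)); k,l,st,c=cv2.connectedComponentsWithStats(y)
z=s['tcp_pos'][2]
for i in range(1,k):
    if st[i,4]>6 and c[i][1]<300: 
        print('yel',st[i,:],c[i].round(1),onz('wrist',c[i],78,s).round(1),'tool(held mark)',(M.T@(onz('wrist',c[i],z-94.1+68,s)-s['tcp_pos'])).round(1))
E
python3 m2.py w3.png
```

```text
clock: 7.08
tcp_pos: [616.2, -121.8, 204.2]
ee_rot: [0.398, 3.116, -0.0]
contact_force: [-0.6, -0.0, -1.4]
grip_width: 12.9
gripper_force: 30.0
[ 616.24335057 -121.76379105  204.2018051 ] [-0.60788077 -0.03905444 -1.41991032]
yaw -0.25386723582295606 tilt [ 8.54965725e-05 -7.45605936e-05 -9.99999994e-01]
yel [323  52  11   6  66] [328.   54.5] [482.4 -82.9  78. ] tool(held mark) [112.8   2.3  26.1]
yel [521  56  12  11  75] [527.7  60.3] [512.1  76.4  78. ] tool(held mark) [119.9 104.3  26.1]
yel [263 107   6  13  66] [265.3 113.1] [ 513.2 -137.8   78. ] tool(held mark) [ 85.3 -26.4  26.1]
yel [387 107   5  14  65] [388.9 113.2] [535.5 -50.9  78. ] tool(held mark) [85.4 30.2 26.1]
yel [ 78 130   5   4  16] [ 80.1 131.3] [ 473.3 -294.3   78. ] tool(held mark) [  84.9 -128.4   26.1]
yel [322 156  12   7  78] [327.9 159. ] [ 557.8 -102.5   78. ] tool(held mark) [63.6  2.2 26.1]
yel [540 169  10  11  72] [545.3 174.2] [607.2  71.2  78. ] tool(held mark) [ 61.  116.2  26.1]
yel [316 216  11  14 141] [321.5 222.5] [ 602.2 -118.8   78. ] tool(held mark) [33.9 -0.7 26.1]
```

View pics/w3.png

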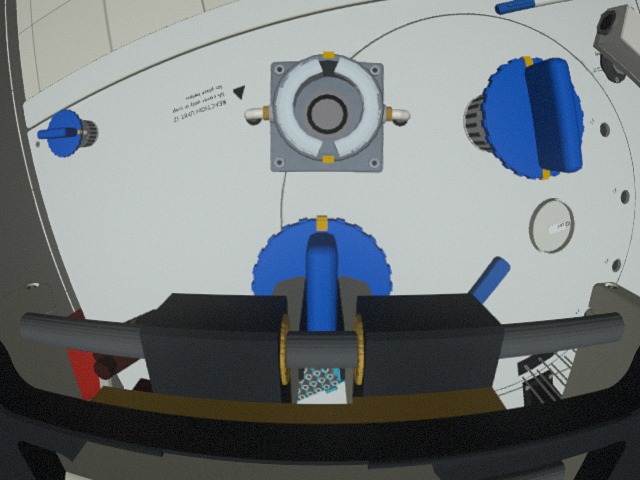

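The pot mouth is clear. Its gap marks are at (328,54.5) and (328,159), giving a centre of about (520.3,-92.4) and an angle of -0.254, which equals the tool yaw. The held mark is at (321.5,222.5). Next I'll move over the pot.

```bash

python3 -m jog '[[1,0.025,0.0012,0,0,0,0],[1,0.025,0.0012,0,0,0,0],[1,0.025,0.0012,0,0,0,0],[1,0.0248,0.001,0,0,0,0],[1,0,0,0,0,0,0],[1,0,0,0,0,0,0]]'
for i in 1 2 3 4; do python3 -m jog '[[1,0,0,0,0,0,0]]'|grep -E 'tcp|contact'; done
python3 m2.py w4.png; cp pics/w4.png /tmp; python3 - <<'E'
from h import *
vision_=[snap(n,n+'2.png') for n in('top','scene')]
a=cv2.imread('pics/w4.png')[40:300,180:460]; b=cv2.imread('pics/top2.png')[240:320,290:370]
c=cv2.imread('pics/scene2.png')[170:310,290:430]
h=520; cv2.imwrite('pics/c2.png',np.hstack([cv2.resize(a,(400,371)),cv2.resize(c,(371,371))]))
E
```

```text
clock: 7.88
tcp_pos: [521.4, -92.0, 204.4]
ee_rot: [0.396, 3.116, -0.0]
contact_force: [0.3, 0.1, -1.8]
grip_width: 13.0
gripper_force: 30.0
tcp_pos: [521.5, -91.9, 204.0]
contact_force: [0.5, -0.1, -1.9]
tcp_pos: [521.4, -91.9, 204.0]
contact_force: [-0.2, -0.1, -1.6]
tcp_pos: [521.3, -91.8, 204.0]
contact_force: [-0.8, -0.3, -1.5]
tcp_pos: [521.2, -91.7, 204.1]
contact_force: [1.2, -0.1, -1.7]
[521.19743052 -91.73844706 204.06478202] [ 1.19663748 -0.07825321 -1.65054939]
yaw -0.25279051876123687 tilt [-1.67027761e-04  4.32931445e-05 -9.99999985e-01]
yel [513 182  13  13 103] [520.  187.6] [517.7  74.   78. ] tool(held mark) [ 53.1 100.5  26.1]
yel [316 185  12   8  89] [321.3 188.4] [482.4 -82.5  78. ] tool(held mark) [50.  -0.8 26.1]
yel [316 216  11  14 143] [321.4 222.4] [507.  -88.8  78. ] tool(held mark) [34.  -0.8 26.1]
yel [259 223   5  12  56] [261.1 228.5] [ 500.1 -133.9   78. ] tool(held mark) [ 31.1 -29.4  26.1]
yel [378 223   5  13  62] [380. 229.] [522.8 -47.3  78. ] tool(held mark) [30.9 27.1 26.1]
yel [ 82 233   5   4  15] [ 83.9 234.8] [ 463.6 -291.    78. ] tool(held mark) [  28.6 -131.2   26.1]
yel [521 295   7   6  21] [524.  297.7] [615.2  67.8  78. ] tool(held mark) [ -7.4 112.1  26.1]
```

View pics/c2.png

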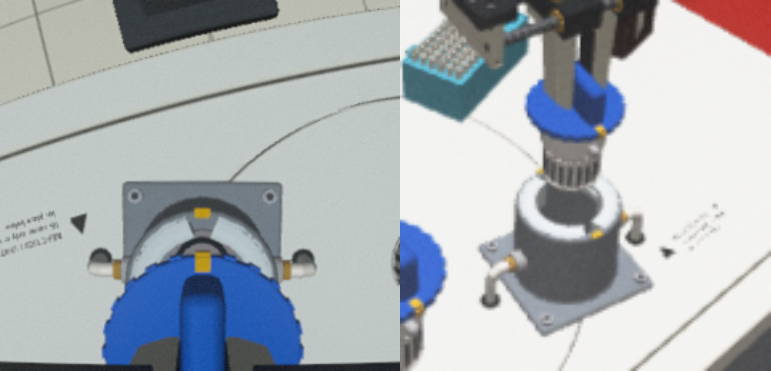

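The cartridge is centred over the pot. The held mark and the near gap mark share column 321, and only about 0.4 mm remains along tool x. I'll descend with the force watched.

```bash

python3 -m jog '[[1,0.0003,0,0.015,0,0,0],[1,0,0,0.015,0,0,0],[1,0,0,0.015,0,0,0],[1,0,0,0.015,0,0,0],[1,0,0,0.005,0,0,0],[1,0,0,0,0,0,0],[1,0,0,0,0,0,0]]'
for i in 1 2 3; do python3 -m jog '[[1,0,0,0.001,0,0,0],[1,0,0,0,0,0,0]]'|grep -E 'tcp|contact'; done
```

```text
clock: 9.4
tcp_pos: [521.1, -91.7, 139.7]
ee_rot: [0.396, 3.116, -0.0]
contact_force: [-0.6, -0.5, -1.0]
grip_width: 13.0
gripper_force: 30.0
tcp_pos: [520.9, -91.7, 138.3]
contact_force: [-0.6, -0.3, -1.6]
tcp_pos: [520.8, -91.7, 137.1]
contact_force: [0.7, 0.0, -2.2]
tcp_pos: [520.8, -91.7, 136.0]
contact_force: [0.3, 0.2, -2.1]
```

```bash

for i in 1 2 3 4 5 6 7; do python3 -m jog '[[1,0,0,0.001,0,0,0],[1,0,0,0,0,0,0]]'|grep -E 'tcp|contact'; done
```

```text
tcp_pos: [520.8, -91.7, 135.0]
contact_force: [0.1, -0.0, -1.5]
tcp_pos: [520.8, -91.7, 134.0]
contact_force: [-0.2, 0.0, -2.1]
tcp_pos: [520.8, -91.6, 133.0]
contact_force: [-0.1, -0.2, -1.7]
tcp_pos: [520.8, -91.7, 132.0]
contact_force: [-0.5, -0.6, -1.6]
tcp_pos: [520.8, -91.7, 131.0]
contact_force: [0.6, 0.5, -1.7]
tcp_pos: [520.8, -91.6, 130.0]
contact_force: [-0.4, -0.8, -1.1]
tcp_pos: [520.8, -91.6, 129.1]
contact_force: [-0.7, -0.4, -2.1]
```

```bash

for i in 1 2 3 4 5 6; do python3 -m jog '[[1,0,0,0.001,0,0,0],[1,0,0,0.001,0,0,0]]'|grep -E 'tcp|contact'; done
```

```text
tcp_pos: [520.8, -91.6, 127.1]
contact_force: [-0.6, 0.3, -1.9]
tcp_pos: [520.8, -91.7, 125.0]
contact_force: [-0.3, -0.3, -1.3]
tcp_pos: [520.8, -91.6, 123.1]
contact_force: [0.8, 0.1, -2.3]
tcp_pos: [520.8, -91.6, 121.1]
contact_force: [0.6, -0.1, -1.9]
tcp_pos: [520.8, -91.6, 119.1]
contact_force: [-0.1, -0.3, -1.7]
tcp_pos: [520.8, -91.6, 117.1]
contact_force: [0.3, 0.5, -2.1]
```

```bash

for i in 1 2 3 4 ; do python3 -m jog '[[1,0,0,0.0003,0,0,0],[1,0,0,0,0,0,0]]'|grep -E 'tcp|contact'; done
```

```text
tcp_pos: [520.8, -91.7, 116.9]
contact_force: [-0.7, -0.2, -1.4]
tcp_pos: [520.8, -91.7, 116.6]
contact_force: [-0.2, 0.1, -1.8]
tcp_pos: [520.8, -91.7, 116.2]
contact_force: [0.6, -0.2, -2.4]
tcp_pos: [520.8, -91.7, 115.9]
contact_force: [0.2, -0.7, -1.5]
```

```bash

for i in 1 2 3 4 ; do python3 -m jog '[[1,0,0,0.0003,0,0,0],[1,0,0,0,0,0,0]]'|grep -E 'clo|tcp|contact'; done
```

```text
clock: 14.65
tcp_pos: [520.8, -91.6, 115.6]
contact_force: [-0.4, -0.9, -1.7]
clock: 14.9
tcp_pos: [520.8, -91.7, 115.3]
contact_force: [-0.4, -0.1, -2.4]
clock: 15.15
tcp_pos: [520.8, -91.7, 115.0]
contact_force: [0.3, 0.2, -1.6]
clock: 15.4
tcp_pos: [520.9, -91.7, 114.8]
contact_force: [0.7, 0.8, -2.1]
```

```bash

for i in 1 2 3 4 5; do python3 -m jog '[[1,0,0,0.0003,0,0,0],[1,0,0,0,0,0,0]]'|grep -E 'clo|tcp|contact'; done
```

```text
clock: 15.65
tcp_pos: [520.9, -91.7, 114.6]
contact_force: [-0.1, -0.8, 0.4]
clock: 15.9
tcp_pos: [520.9, -91.7, 114.4]
contact_force: [-1.7, 0.1, 3.3]
clock: 16.15
tcp_pos: [521.0, -91.7, 114.3]
contact_force: [-2.4, 0.2, 5.8]
clock: 16.4
tcp_pos: [521.1, -91.7, 114.2]
contact_force: [-2.1, 0.9, 7.2]
clock: 16.65
tcp_pos: [521.1, -91.7, 114.1]
contact_force: [-2.6, 0.7, 8.8]
```

Seated: seal contact began at TCP z of about 114.7 (cartridge origin about 20.5 mm). I'll ease the push, then twist clockwise (+ about tool z) while watching Fz and the moment.

```bash

python3 -m jog '[[1,0,0,-0.0005,0,0,0],[1,0,0,0,0,0,0],[1,0,0,0,0,0,0]]'|grep -E 'clo|tcp|contact'
for i in 1 2 3; do python3 -m jog '[[1,0,0,0,0,0,0.04],[1,0,0,0,0,0,0.04],[1,0,0,0,0,0,0]]'|grep -E 'clo|tcp|contact|ee_rot'; python3 -c "
from workcell import arm;print(arm.observe()['moment'].round(2))"; done
```

```text
clock: 17.02
tcp_pos: [521.0, -91.7, 114.3]
contact_force: [-1.8, 0.8, 6.8]
clock: 17.4
tcp_pos: [521.2, -91.8, 114.3]
ee_rot: [0.521, 3.097, -0.0]
contact_force: [-0.1, 0.7, 5.6]
[-0.01 -0.09  0.04]
clock: 17.77
tcp_pos: [521.2, -91.8, 114.3]
ee_rot: [0.645, 3.073, -0.0]
contact_force: [-0.6, -1.1, 5.4]
[-0.05 -0.16  0.03]
clock: 18.15
tcp_pos: [521.2, -91.8, 114.3]
ee_rot: [0.767, 3.045, -0.0]
contact_force: [-0.7, -0.7, 5.4]
[-0.12 -0.12  0.02]
```

```bash

for i in 1 2 3; do python3 -m jog '[[1,0,0,0,0,0,0.04],[1,0,0,0,0,0,0.04],[1,0,0,0,0,0,0]]'|grep -E 'clo|tcp|contact|ee_rot'; python3 -c "
from workcell import arm;print(arm.observe()['moment'].round(2))"; done
```

```text
clock: 18.52
tcp_pos: [521.2, -91.8, 114.3]
ee_rot: [0.888, 3.012, -0.0]
contact_force: [-0.5, 0.2, 5.5]
[-0.16 -0.18  0.04]
clock: 18.9
tcp_pos: [521.2, -91.8, 114.3]
ee_rot: [1.008, 2.974, -0.0]
contact_force: [0.0, -1.0, 6.1]
[-0.17 -0.12 -0.  ]
clock: 19.27
tcp_pos: [521.2, -91.8, 114.3]
ee_rot: [1.126, 2.932, -0.0]
contact_force: [0.6, -0.8, 5.4]
[-0.1  -0.13  0.05]
```

```bash

for i in 1 2 3; do python3 -m jog '[[1,0,0,0,0,0,0.03],[1,0,0,0,0,0,0.03],[1,0,0,0,0,0,0]]'|grep -E 'clo|tcp|contact|ee_rot'; python3 -c "
from workcell import arm;print(arm.observe()['moment'].round(2))"; done
```

```text
clock: 19.65
tcp_pos: [521.2, -91.8, 114.3]
ee_rot: [1.213, 2.897, 0.0]
contact_force: [0.5, -1.8, 4.9]
[-0.14 -0.09  0.  ]
clock: 20.02
tcp_pos: [521.2, -91.8, 114.3]
ee_rot: [1.299, 2.859, -0.0]
contact_force: [-0.9, -1.0, 5.1]
[-0.25 -0.1   0.07]
clock: 20.4
tcp_pos: [521.1, -91.9, 114.2]
ee_rot: [1.385, 2.819, -0.0]
contact_force: [-1.7, -1.4, 5.2]
[-0.39 -0.02  0.09]
```

```bash

for i in 1 2; do python3 -m jog '[[1,0,0,0,0,0,0.02],[1,0,0,0,0,0,0.02],[1,0,0,0,0,0,0]]'|grep -E 'clo|tcp|contact|ee_rot'; python3 -c "
from workcell import arm;print(arm.observe()['moment'].round(2))"; done
```

```text
clock: 20.78
tcp_pos: [520.9, -91.9, 114.1]
ee_rot: [1.441, 2.791, -0.001]
contact_force: [-1.6, -2.6, 5.9]
[-0.44  0.13  0.2 ]
clock: 21.15
tcp_pos: [520.9, -91.9, 114.0]
ee_rot: [1.496, 2.762, -0.001]
contact_force: [-2.3, -1.9, 4.9]
[-0.49  0.32  0.37]
```

```bash

for i in 1 2; do python3 -m jog '[[1,0,0,0,0,0,0.02],[1,0,0,0,0,0,0.02],[1,0,0,0,0,0,0]]'|grep -E 'clo|tcp|contact|ee_rot'; python3 -c "
from workcell import arm;print(arm.observe()['moment'].round(2))"; done
```

```text
clock: 21.52
tcp_pos: [520.8, -91.9, 113.9]
ee_rot: [1.552, 2.731, -0.001]
contact_force: [-1.5, -1.8, 5.3]
[-0.49  0.37  0.46]
clock: 21.9
tcp_pos: [520.8, -91.8, 113.8]
ee_rot: [1.607, 2.7, -0.001]
contact_force: [-3.7, -3.0, 5.7]
[-0.65  0.45  0.64]
```

Turned 0.82 rad, with the bite at about 0.62. I'll take the push off the hand to see at what height the ramps alone hold it.

```bash

for i in 1 2 3; do python3 -m jog '[[1,0,0,-0.0003,0,0,0],[1,0,0,0,0,0,0]]'|grep -E 'clo|tcp|contact|ee_rot'; python3 -c "
from workcell import arm;print(arm.observe()['moment'].round(2))"; done
```

```text
clock: 22.15
tcp_pos: [520.8, -91.7, 113.9]
ee_rot: [-1.606, -2.7, 0.0]
contact_force: [-1.8, -3.3, 2.8]
[-0.79  0.27  0.63]
clock: 22.4
tcp_pos: [520.7, -91.7, 114.0]
ee_rot: [-1.605, -2.7, 0.0]
contact_force: [0.2, -4.4, -2.3]
[-0.92 -0.04  0.63]
clock: 22.65
tcp_pos: [520.6, -91.7, 114.1]
ee_rot: [-1.605, -2.7, 0.0]
contact_force: [0.7, -5.4, -10.0]
[-1.02 -0.41  0.54]
```

```bash

python3 -m jog '[[1,0,0,0.0003,0,0,0],[1,0,0,0,0,0,0]]'
python3 m2.py w5.png | grep -v 'yel \[[0-9]\{2,3\} *[0-9]\{2\} '; python3 - <<'E'
from h import *
s=arm.observe();print(s['grip_width'],s['gripper_force'],s['moment'])
im=cv2.imread('pics/w5.png'); cv2.imwrite('pics/c3.png',cv2.resize(im[170:350,220:420],(600,540)))
E
```

```text
clock: 22.9
tcp_pos: [520.7, -91.6, 114.1]
ee_rot: [-1.605, -2.7, 0.0]
contact_force: [0.8, -5.5, -8.8]
grip_width: 13.1
gripper_force: 30.8
[520.69162962 -91.63636924 114.06219682] [ 0.83105874 -5.46738532 -8.78465187]
yaw -1.0728064796117187 tilt [-4.67366081e-04  5.81868139e-05 -9.99999889e-01]
yel [456   0  25  16 234] [468.7   6.6] [516.9  74.6  78. ] tool(held mark) [143.4  71.9  26.1]
yel [593 120   7   8  30] [596.1 122.8] [617.4  67.7  78. ] tool(held mark) [ 92.3 152.2  26.1]
yel [370 193  17  18 144] [378.2 201.3] [524.7 -41.4  78. ] tool(held mark) [43.6 25.9 26.1]
yel [313 216  11  15 148] [318.4 223.2] [504.  -65.4  78. ] tool(held mark) [33.  -2.  26.1]
yel [256 225  17  18 158] [264.1 233.8] [482.5 -83.2  78. ] tool(held mark) [ 27.9 -27.9  26.1]
13.392118112607053 30.829103887081146 [-1.03747385 -0.1866984   0.61789295]
```

View pics/c3.png

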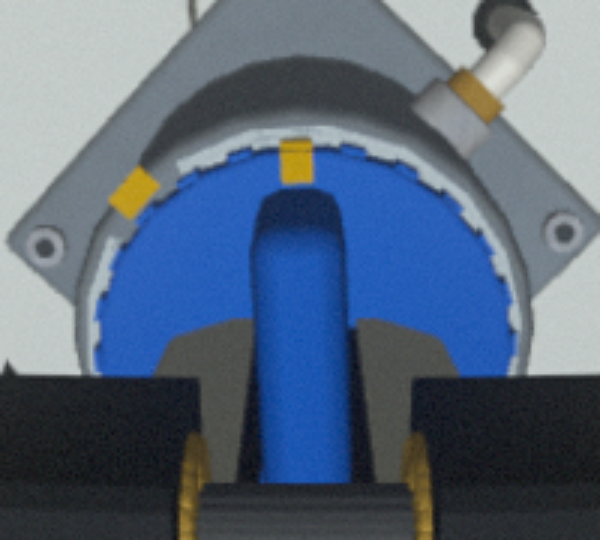

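The crop shows the flange mark near a crop x of 297, so the cartridge lags the tool by about 0.036 rad. It has really turned about 0.785 rad, giving an estimated 13–20 N. I'll bring the hand to neutral and twist a little more.

```bash

python3 -m jog '[[1,0,0,0.0004,0,0,0],[1,0,0,0,0,0,0]]'|grep -E 'tcp|contact'
python3 -m jog '[[1,0,0,0.0001,0,0,0.02],[1,0,0,0.0001,0,0,0.02],[1,0,0,0,0,0,0]]'|grep -E 'clo|tcp|contact|ee_rot'
python3 m2.py w6.png | grep -E '\[3[01][0-9] 2|yaw'; python3 -c "
from workcell import arm;print(arm.observe()['moment'].round(2))"
```

```text
tcp_pos: [520.8, -91.7, 114.0]
contact_force: [-2.9, -3.8, -5.0]
clock: 23.58
tcp_pos: [520.9, -91.6, 114.0]
ee_rot: [1.659, 2.667, 0.0]
contact_force: [-3.2, -3.3, -2.1]
yaw -1.1129927533332344 tilt [ 2.53769037e-04 -2.67862715e-05 -9.99999967e-01]
yel [311 216  11  15 148] [316.1 223. ] [504.2 -65.1  78. ] tool(held mark) [33.1 -3.1 26.1]
[-0.88  0.31  0.78]
```

```bash

python3 -m jog '[[1,-0.0003,-0.0006,0,0,0,0],[1,0,0,0,0,0,0],[1,0,0,0,0,0,0]]'|grep -E 'tcp|contact'
python3 m2.py w7.png | grep -E '\[3[01][0-9] 2|yaw'; python3 -c "
from workcell import arm;print(arm.observe()['moment'].round(2))"
python3 -m jog '[[1,0,0,0.0001,0,0,0.02],[1,0,0,0.0001,0,0,0.02],[1,0,0,0,0,0,0]]'|grep -E 'clo|tcp|contact|ee_rot'
python3 m2.py w8.png | grep -E '\[3[01][0-9] 2|yaw'; python3 -c "
from workcell import arm;print(arm.observe()['moment'].round(2),arm.observe()['grip_width'])"
```

```text
tcp_pos: [520.6, -92.0, 113.9]
contact_force: [-0.5, -0.1, -2.0]
yaw -1.1126682089354794 tilt [ 4.44488276e-04  3.23813219e-04 -9.99999849e-01]
yel [312 216  11  15 150] [316.8 223. ] [504.2 -65.3  78. ] tool(held mark) [33.1 -2.8 26.1]
[-0.1  -0.16  0.69]
clock: 24.42
tcp_pos: [520.6, -92.2, 113.8]
ee_rot: [1.713, 2.633, 0.0]
contact_force: [-0.2, 0.4, 1.8]
yaw -1.15326518413496 tilt [ 4.82624375e-04 -1.04908368e-04 -9.99999878e-01]
yel [310 216  11  15 148] [315.  222.7] [504.5 -65.2  78. ] tool(held mark) [33.2 -3.6 26.1]
[-0.21 -0.25  0.7 ] 13.55432492157693
```

Lateral forces are now zero. Depth gives about 14–20 N and angle about 24 N, so it's near the snug 20. I'll relax the torque and push, then open.

```bash

python3 -m jog '[[1,0,0,-0.0001,0,0,-0.025],[1,0,0,-0.0001,0,0,-0.025],[1,0,0,0,0,0,0],[1,0,0,0,0,0,0]]'|grep -E 'tcp|contact'
python3 m2.py w9.png | grep -E '\[3[01][0-9] 2|yaw'; python3 -c "
from workcell import arm;s=arm.observe();print(s['moment'].round(2),s['tcp_pos'])"
```

```text
tcp_pos: [520.5, -92.2, 113.8]
contact_force: [1.8, -0.7, 1.3]
yaw -1.1030608588070823 tilt [ 2.89806503e-04 -3.24190939e-05 -9.99999957e-01]
yel [313 216  11  14 145] [318.3 222.4] [504.4 -65.1  78. ] tool(held mark) [33.4 -2.1 26.1]
[-0.18 -0.52  0.44] [520.51382169 -92.20001226 113.80737189]
```

```bash

python3 -m jog '[[0.4,0,0,0,0,0,0],[0.4,0,0,0,0,0,0],[-0.2,0,0,0,0,0,0],[-0.6,0,0,0,0,0,0],[-0.6,0,0,0,0,0,0],[-0.6,0,0,0,0,0,0]]'
python3 m2.py w10.png | grep -E '\[3[0-2][0-9] 2|yaw'
```

```text
clock: 25.78
tcp_pos: [520.4, -92.2, 113.7]
ee_rot: [-1.646, -2.676, -0.0]
contact_force: [0.2, -0.4, -0.2]
grip_width: 63.2
gripper_force: 0.0
yaw -1.1028042937282514 tilt [-5.30951414e-05  3.84969667e-05 -9.99999998e-01]
yel [313 216  11  15 150] [318.1 222.6] [504.2 -65.2  78. ] tool(held mark) [33.3 -2.2 26.1]
```

```bash

python3 -m jog '[[-0.6,0,0,-0.03,0,0,0],[-0.6,0,0,-0.04,0,0,0],[-0.6,0,0,-0.04,0,0,0],[-0.6,0,0,-0.03,0,0,0],[-0.6,0,0,0,0,0,0],[-0.6,0,0,0,0,0,0]]'
python3 - <<'E'
from h import *
snap('wrist','w11.png');snap('scene','s11.png')
a=cv2.imread('pics/w11.png')[60:360,160:480]; c=cv2.imread('pics/s11.png')[170:310,240:460]
cv2.imwrite('pics/c4.png',np.hstack([cv2.resize(a,(373,350)),cv2.resize(c,(420,350))]))
E
```

```text
clock: 26.58
tcp_pos: [520.2, -92.2, 252.9]
ee_rot: [-1.645, -2.675, 0.0]
contact_force: [-0.0, -0.1, -0.8]
grip_width: 74.3
gripper_force: 0.0
```

View pics/c4.png

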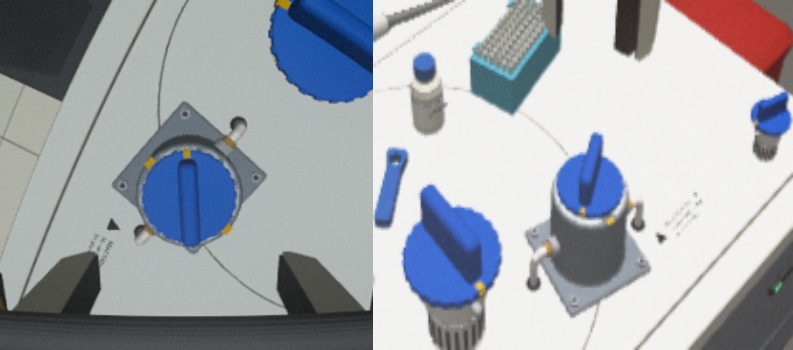

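The cartridge sits upright and central in the pot, twisted off the gaps. In the left crop the flange mark is at (187,153) and the gap mark at (150,163). The gripper is clear, so I'm handing in.

```bash
python3 -c "
from workcell import arm;print(arm.close_job())"
```

```text
the job is handed in; nothing more can be done
None
```

The cartridge is seated in the pot, twisted about 0.8 rad clockwise to an estimated 13–24 N on the lips (inferred from depth and angle, not measured directly), released, and the job is handed in; no verdict came back.

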